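Reverse the row from stove stand to caddy

TASK

The caddy will be turned round to face a cook on the far side of the bench, so move all four containers (tin, jar, mill, box) from the coasters on the folding stand into the four bays of the utensil caddy, in reverse order: as seen from the robot, the one that starts leftmost on the stand goes into the caddy's rightmost bay, and so on to the last. Leave each one standing upright on the floor of its own bay.

Things in the scene. Friction and masses are not known exactly. Their poses are not given: they have to be found in the camera images.
- stand: Folding aluminium stove stand, fixed, on the robot's left or right: slatted deck 90 (x) by 310 mm (y), top 60 mm above the bench. Origin: on the bench under the deck's centre. y runs along the row to the robot's left (within 0.4 rad). Row places: x = 0, y = +108, +36, -36, -108 mm (within 6 mm), left to right; on their coasters the containers' undersides are 64 mm above the bench.
- caddy: Grey plastic utensil caddy, fixed, empty, on the other side from the stand: low open tray 74 (x) by 290 mm (y), 28 mm high, floor 4 mm thick; three 6 mm walls of full height make four bays in a row, each 66 by 66 mm inside. Origin: centre of underside, on the bench. y runs along the row to the robot's left (within 0.4 rad). Bay centres: x = 0, y = +108, +36, -36, -108 mm, left to right.
- tin: Square steel tea tin, upright, 44 by 44 mm (its lid, the top 14 mm, is 45.5 mm square), 80 mm tall. Origin: centre of its underside, z up, x and y square to its sides. About 140 g.
- jar: Round squat green glass jar with a black lid, 46 mm across (lid 47 mm, the top 14 mm), 68 mm tall. Origin: centre of its underside, z up. About 160 g.
- mill: Round dark wooden pepper mill, the tallest: a straight body 38 mm across up to 68 mm, then a 30 mm knob on a neck, 95 mm tall over all. Origin: centre of its underside, z up. About 120 g.
- box: Oblong white plastic spice box, 36 mm (its x) by 48 mm (its y), straight sides up to 72 mm, 76 mm tall over all. At the start its long side lies roughly along the row. Origin: centre of its underside, z up. About 110 g.
- coaster_tin: Square 60 mm cork coaster, 4 mm thick, glued to the stand's deck (it does not come off) under the tin, which at the start stands on it; the tin never starts elsewhere. Origin: centre of its underside; axes parallel to the stand's. Its place in the row differs from start to start.
- coaster_jar: Round 62 mm cork coaster, 4 mm thick, glued to the stand's deck (it does not come off) under the jar, which at the start stands on it; the jar never starts elsewhere. Origin: centre of its underside; axes parallel to the stand's. Its place in the row differs from start to start.
- coaster_mill: Six-sided, 62 mm across corners, cork coaster, 4 mm thick, glued to the stand's deck (it does not come off) under the mill, which at the start stands on it; the mill never starts elsewhere. Origin: centre of its underside; axes parallel to the stand's. Its place in the row differs from start to start.
- coaster_box: Oblong 50 by 64 mm cork coaster, 4 mm thick, glued to the stand's deck (it does not come off) under the box, which at the start stands on it; the box never starts elsewhere. Origin: centre of its underside; axes parallel to the stand's. Its place in the row differs from start to start.
Things that resemble listed ones, but are neither listed nor needed, are in the scene too. What is shaped like the box but turquoise is not meant.

How it is judged:
At the end, for the whole second after the job is handed in: Each container is upright (0.1 rad) and at rest in the mirrored bay: its coaster's place from the left of the stand equals its bay from the right of the caddy; within 16 mm of the bay centre along and across the row, underside within 6 mm of the bay floor (((y of coaster_tin in the frame of stand between 0.088 and 0.128 m and y of tin in the frame of caddy between -0.124 and -0.092 m) or (y of coaster_tin in the frame of stand between 0.016 and 0.056 m and y of tin in the frame of caddy between -0.052 and -0.02 m) or (y of coaster_tin in the frame of stand between -0.056 and -0.016 m and y of tin in the frame of caddy between 0.02 and 0.052 m) or (y of coaster_tin in the frame of stand between -0.128 and -0.088 m and y of tin in the frame of caddy between 0.092 and 0.124 m)) and x of tin in the frame of caddy between -0.016 and 0.016 m and z of tin in the frame of caddy between -0.002 and 0.01 m and angle between each of tin, jar, mill, box's own z axis and vertical below 0.1 rad and linear speed of each of tin, jar, mill, box below 0.02 m/s and angular speed of each of tin, jar, mill, box below 0.2 rad/s and ((y of coaster_jar in the frame of stand between 0.088 and 0.128 m and y of jar in the frame of caddy between -0.124 and -0.092 m) or (y of coaster_jar in the frame of stand between 0.016 and 0.056 m and y of jar in the frame of caddy between -0.052 and -0.02 m) or (y of coaster_jar in the frame of stand between -0.056 and -0.016 m and y of jar in the frame of caddy between 0.02 and 0.052 m) or (y of coaster_jar in the frame of stand between -0.128 and -0.088 m and y of jar in the frame of caddy between 0.092 and 0.124 m)) and x of jar in the frame of caddy between -0.016 and 0.016 m and z of jar in the frame of caddy between -0.002 and 0.01 m and ((y of coaster_mill in the frame of stand between 0.088 and 0.128 m and y of mill in the frame of caddy between -0.124 and -0.092 m) or (y of coaster_mill in the frame of stand between 0.016 and 0.056 m and y of mill in the frame of caddy between -0.052 and -0.02 m) or (y of coaster_mill in the frame of stand between -0.056 and -0.016 m and y of mill in the frame of caddy between 0.02 and 0.052 m) or (y of coaster_mill in the frame of stand between -0.128 and -0.088 m and y of mill in the frame of caddy between 0.092 and 0.124 m)) and x of mill in the frame of caddy between -0.016 and 0.016 m and z of mill in the frame of caddy between -0.002 and 0.01 m and ((y of coaster_box in the frame of stand between 0.088 and 0.128 m and y of box in the frame of caddy between -0.124 and -0.092 m) or (y of coaster_box in the frame of stand between 0.016 and 0.056 m and y of box in the frame of caddy between -0.052 and -0.02 m) or (y of coaster_box in the frame of stand between -0.056 and -0.016 m and y of box in the frame of caddy between 0.02 and 0.052 m) or (y of coaster_box in the frame of stand between -0.128 and -0.088 m and y of box in the frame of caddy between 0.092 and 0.124 m)) and x of box in the frame of caddy between -0.016 and 0.016 m and z of box in the frame of caddy between -0.002 and 0.01 m); the robot touches nothing.
It also fails if it takes over 123 s, if anything falls off the work surface, if the arm or the gripper's body presses on something with over 40 N, if the wrist force passes 120 N, or if a joint passes its speed limit or range.

ROBOT

A 6-joint arm with a two-finger parallel gripper is mounted at the origin on the work surface. World frame = base frame: x ahead of the robot, y to its left, z up, the work surface at z = 0. Lengths are in m, angles in rad, forces in N, time in s.
With the tool pointing down it reaches from about 0.375 to 0.9 m from the base axis. Payload 3.1 kg.
Tool frame: the origin (TCP) lies at the centre of the arm's flange, where the gripper is bolted on; the fingertips stand 182 mm ahead of it and the grasp point (between the pads) lies 164 mm ahead of it; z points along the fingers, x is the direction in which the jaws open and shut, and the axes are right-handed (so a half turn about z gives the same grasp; the last joint's range is limited). The gripper opens to 87 mm and grips with 3 to 60 N. Pads are 19 mm wide; open, the fingers measure 117 mm over their backs; the gripper's body (75 mm by 190 mm) begins 51 mm behind the grasp point.
Start: joints at [-1.359, 0.527, 1.433, -0, 1.181, -0.178], TCP at [0.238, -0.578, 0.405] pointing down, gripper open.
Joint ranges: [-3.08, 3.08], [-0.75, 2.2], [0.22, 2.44], [-1.43, 4.57], [0, 2.65], [-2.85, 2.85]. Speed limits (rad/s): [2.79, 2.79, 3.14, 3.14, 3.14, 3.14].

INTERFACE

Orientations are given as a unit quaternion [x, y, z, w].
In Python, from rig import status, eyes, robot gives the robot as it stands. The module is installed in compiled form; this text tells all that it offers.
- The arm moves only by the tool step_arm, never from a script. Its argument "steps" is a list of rows, each a list of 7 numbers: the closure, from -1 (fully open) to 1 (shut), so that 0 is half open, then the shift along the tool's x, y, z each as a share of 0.025 m, from -1 to 1, then the turn, a rotation vector about the tool's x, y, z each as a share of 8 degrees, from -1 to 1. In form: [[jaw, dx, dy, dz, rx, ry, rz], ...]. A call has exactly 10 rows; each row shifts and turns the commanded pose from where the row before left it, along the tool's axes as they then stand; what a row does not reach is not made up. A row lasts 1/10 s, in which the tool goes at most 50 mm and 8.59 degrees, less where a joint would pass 70% of its speed; a pose out of reach is approached as far as the arm can. A call with a number of a shift or a turn outside -1 to 1 is refused whole. A call with a gripper value outside its range is refused whole. The fingers move at their own pace and stop on an object; "squeeze" is the grip in N (left out, the last holds). Time passes only in rows, so rows that do not move let the fingers close, or fill a call up. It gives the time, the measured TCP pose, the force and the opening at its end, in the units of the state.
- status.get_obs(): the state, without advancing time (a new reading comes with each control period).
- eyes.camera(name): name is "scene" or "top"; returns (picture, depth): 420x560x3 uint8, red, green, blue; 420x560 float32, m along the optical axis (not along the pixel's ray), 0 where there is no reading.
- eyes.camera_info(name): a dict with "K" (3x3 intrinsics, pixels), "R" (3x3) and "t" (3): a world point X has camera coordinates R X + t. Camera axes: x right, y down, z forward; pixel columns grow to the right and rows downward; lengths in m; the calibration is good to about 2 mm. A picture is of the moment at which its call begins. camera_info takes no time and is no camera call.
- robot.hand_in(): hands the job in, once; it reports no verdict.
The state is a dict: "time": time; "q": joint angles; "joint_velocities": joint speeds; "joint_torque": joint torques, N m; "position": TCP position; "tool_rot": TCP orientation; "ft_force": force on the tool from outside, world axes, zero at the start; "moment": the same for the moment, N m; "grip_width": finger opening in m.
Only numpy, scipy, OpenCV 4.12 (cv2) and the standard library are available. Lean on these libraries where they do the work, as an engineer would, in place of code of your own. Each camera call takes 0.05 s, during which the arm holds its last target.

## Working session

There is one attempt and no reset: what is moved stays moved. The work goes in short steps, Python scripts to look and compute and a tool call to move; the robot and the scene stay as the last step left them, time stands still between calls to the robot, and variables do not carry over. Pictures are saved under pics/ and viewed, and the job is handed in when it is done.

Besides the shell and the picture viewer there is one more tool, called by a JSON object that holds its "api" and its "payload", one argument or row to a line. step_arm: Moves the arm, as the interface text tells. Its arguments: {"type":"object","properties":{"steps":{"type":"array"},"squeeze":{"type":"number"}},"required":["steps"]}

```bash
mkdir -p pics
python3 - <<'E'
from rig import status, eyes, robot
import cv2,numpy as np
o=status.get_obs(); print(o)
for n in ("scene","top"):
    p,d=eyes.camera(n); i=eyes.camera_info(n); print(n,i)
    np.savez(f"{n}0.npz",p=p,d=d,**i); cv2.imwrite(f"pics/{n}0.png",p[:,:,::-1])
E
```

```text
{'time': 0.0, 'q': array([-1.35948384e+00,  5.28488693e-01,  1.43389759e+00,  1.22755135e-05,
        1.18142940e+00, -1.78514681e-01]), 'joint_velocities': array([ 0.00026831,  0.00011213, -0.00026317, -0.00047669, -0.00029809,
        0.00111954]), 'joint_torque': array([-1.66372942e-03, -4.40041888e+01, -1.76591885e+01,  6.32674573e-02,
        5.83116850e-02, -1.76825538e-04]), 'position': array([ 0.23746472, -0.57775969,  0.40375887]), 'tool_rot': array([ 8.30669165e-01, -5.56765213e-01, -7.94795673e-04, -7.77044709e-04]), 'ft_force': array([ 0.13638607,  0.38346754, -0.1454721 ]), 'moment': array([-0.0070962 , -0.07236972,  0.00066109]), 'grip_width': 0.08729979043518525}
scene {'K': array([[459.58841607,   0.        , 273.81954493],
       [  0.        , 459.58841607, 204.99822066],
       [  0.        ,   0.        ,   1.        ]]), 'R': array([[ 0.72230471,  0.69145206, -0.01303687],
       [ 0.55658906, -0.59240608, -0.58246344],
       [-0.41046867,  0.41345991, -0.81275235]]), 't': array([-0.4060007 , -0.27159531,  1.15480316])}
top {'K': array([[444.15362046,   0.        , 285.5153375 ],
       [  0.        , 444.15362046, 204.38256691],
       [  0.        ,   0.        ,   1.        ]]), 'R': array([[-0.00847853, -0.99995778,  0.00354315],
       [-0.99743945,  0.00820544, -0.07104379],
       [ 0.07101172, -0.00413642, -0.9974669 ]]), 't': array([0.01341303, 0.57433248, 1.01911287])}
```

View pics/scene0.png

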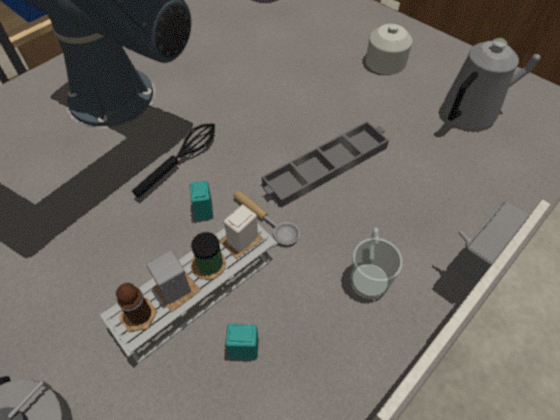

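View pics/top0.png

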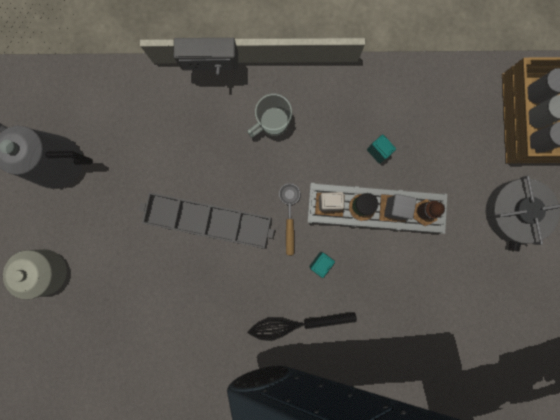

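The scene picture shows the stand on the robot's right, left to right: box (241,228), jar (207,255), tin (170,280), mill (131,305). The caddy is on the left (325,163), and the turquoise lookalikes are at (202,200) and (242,342). The top picture agrees: box (332,203), jar (364,206), tin (403,207), mill (430,210). Next, close crops.

Run:
```python
import cv2,numpy as np
t=np.load("top0.npz");s=np.load("scene0.npz")
c=t['p'][175:240,300:455,::-1];cv2.imwrite("pics/c1.png",cv2.resize(c,None,fx=5,fy=5,interpolation=cv2.INTER_CUBIC))
c=np.clip(t['p'][185:255,135:285,::-1].astype(float)*1.8,0,255).astype(np.uint8);cv2.imwrite("pics/c2.png",cv2.resize(c,None,fx=5,fy=5,interpolation=cv2.INTER_CUBIC))
c=s['p'][185:355,95:305,::-1];cv2.imwrite("pics/c3.png",cv2.resize(c,None,fx=3.5,fy=3.5,interpolation=cv2.INTER_CUBIC))
```

```text
(no output)
```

View pics/c1.png

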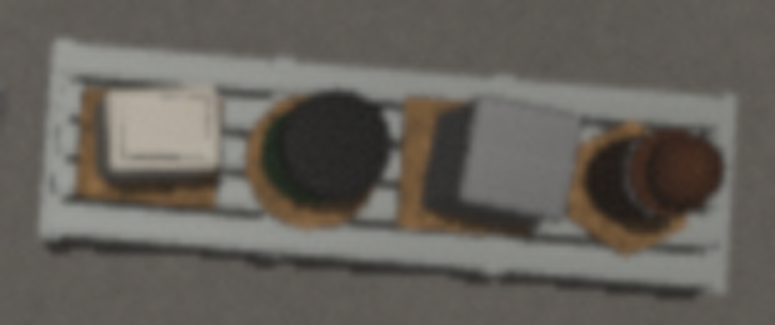

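View pics/c2.png

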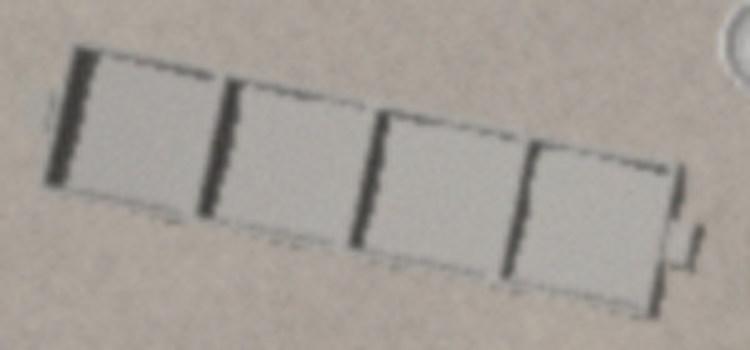

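View pics/c3.png

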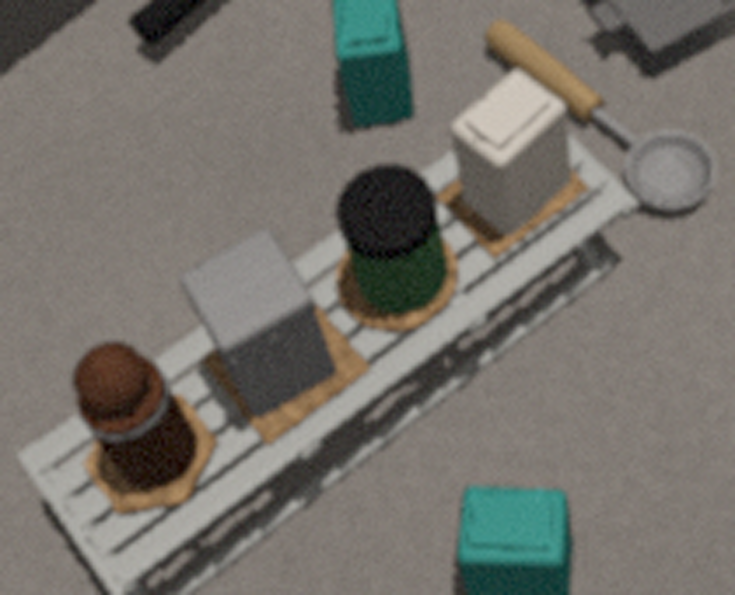

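The crops confirm coaster and container matching: box on the oblong coaster, jar on the round one, tin on the square one (tin turned a little), mill on the six-sided one. The only box-like rivals are turquoise. Measuring poses now.

```bash
cat > h.py <<'E'
import numpy as np,cv2
def cloud(f):
    t=np.load(f);p,d,K,R,tt=[t[k] for k in 'pdKR']+[t['t']]
    v,u=np.mgrid[:420,:560]; 
    C=np.stack([(u-K[0,2])/K[0,0]*d,(v-K[1,2])/K[1,1]*d,d],-1)
    W=(C-tt)@R
    W[d<=0]=np.nan
    return W,p
def pix2w(f,uv,z):
    t=np.load(f);K,R,tt=t['K'],t['R'],t['t']
    uv=np.atleast_2d(uv).astype(float)
    r=np.c_[uv,np.ones(len(uv))]@np.linalg.inv(K).T@R; o=-R.T@tt
    return o+r*((z-o[2])/r[:,2])[:,None]
def w2pix(f,X):
    t=np.load(f);K,R,tt=t['K'],t['R'],t['t']
    c=np.atleast_2d(X)@R.T+tt; c=c@K.T; return c[:,:2]/c[:,2:]
E
python3 - <<'E'
from h import *
# stand corners at z=.06 crop c1 ; crop px->img: (u+.5)/5-.5+off
def cc(a,o): return (np.array(a)+.5)/5-.5+np.array(o)
st=pix2w("top0.npz",cc([(58,40),(737,94),(724,292),(40,238)],(300,175)),.06)
print("stand",st.round(4)[:,:2], st.mean(0))
e=(st[0]-st[1]+st[3]-st[2]);print("yaw y-axis",np.arctan2(-e[0],e[1]),np.linalg.norm(e)/2)
cd=pix2w("top0.npz",cc([(77,46),(683,168),(656,318),(45,186)],(135,185)),.028)
print("caddy",cd.round(4)[:,:2],cd.mean(0))
e=(cd[0]-cd[1]+cd[3]-cd[2]);print("yaw",np.arctan2(-e[0],e[1]),np.linalg.norm(e)/2)
for f in("top0.npz","scene0.npz"):
    W,p=cloud(f)
    print(f,'bench z',np.nanmedian(W[(W[...,0]>.4)&(W[...,0]<.8)&(abs(W[...,1])<.4)][:,2]))
    c=st[:,:2].mean(0)
    m=(np.hypot(W[...,0]-c[0],W[...,1]-c[1])<.17)
    from scipy import ndimage
    mm=m&(W[...,2]>.105)
    l,n=ndimage.label(mm)
    for i in range(1,n+1):
        q=W[l==i]
        if len(q)<40: continue
        zt=np.percentile(q[:,2],95); top=q[q[:,2]>zt-.008]
        r=cv2.minAreaRect((top[:,:2]*1000).astype(np.float32)); print(len(q),zt.round(4),r)
    z=W[...,2]
E
```

```text
stand [[ 0.6205 -0.0497]
 [ 0.5935 -0.356 ]
 [ 0.5043 -0.3471]
 [ 0.5311 -0.0405]] [ 0.56233399 -0.19832961  0.06      ]
yaw y-axis -0.08751893926276871 0.30770714539690347
caddy [[0.6011 0.3235]
 [0.542  0.0421]
 [0.4729 0.055 ]
 [0.5362 0.3374]] [0.53807382 0.1894872  0.028     ]
yaw -0.2136773393984999 0.28845210621639
top0.npz bench z 0.0010165003953228995
419 0.1427 ((573.5986328125, -87.7954330444336), (46.175018310546875, 35.51277160644531), 89.61328887939453)
422 0.135 ((567.1622924804688, -160.79269409179688), (45.44137191772461, 45.11721420288086), 72.6404800415039)
574 0.1468 ((559.9002685546875, -234.84133911132812), (46.418636322021484, 45.7577018737793), 77.59874725341797)
340 0.1593 ((553.1077880859375, -300.97613525390625), (26.39242172241211, 26.461376190185547), 60.73444366455078)
scene0.npz bench z 0.002532575126815223
797 0.1429 ((571.718994140625, -91.04672241210938), (35.26628494262695, 47.029335021972656), 2.28204345703125)
779 0.1354 ((564.89013671875, -164.05503845214844), (45.391319274902344, 45.88642501831055), 85.7987289428711)
1106 0.1474 ((557.3475952148438, -236.9803009033203), (45.60063171386719, 46.663700103759766), 78.02642059326172)
752 0.1601 ((552.5154418945312, -304.1656799316406), (29.03818130493164, 28.02610206604004), 60.92424392700195)
```

```bash
cat > ov.py <<'E'
from h import *
def ov(f,x,y,a,crop,s,out,z=.028):
    p=np.load(f)['p']; u0,v0,u1,v1=crop
    im=np.clip(p[v0:v1,u0:u1,::-1].astype(float)*1.7,0,255).astype(np.uint8)
    im=cv2.resize(im,None,fx=s,fy=s,interpolation=cv2.INTER_CUBIC)
    c,sn=np.cos(a),np.sin(a)
    def P(l,zz): 
        l=np.array(l)/1000; w=np.c_[x+c*l[:,0]-sn*l[:,1],y+sn*l[:,0]+c*l[:,1],np.full(len(l),zz)]
        return (((w2pix(f,w)-[u0,v0]+.5)*s-.5)*8).round().astype(np.int32)
    cv2.polylines(im,[P([(37,145),(37,-145),(-37,-145),(-37,145)],.028)],True,(0,255,0),1,cv2.LINE_AA,3)
    for k in(108,36,-36,-108):
        cv2.polylines(im,[P([(33,k+33),(33,k-33),(-33,k-33),(-33,k+33)],.028)],True,(0,0,255),1,cv2.LINE_AA,3)
    cv2.imwrite(out,im)
E
python3 - <<'E'
from ov import *
ov("top0.npz",.538,.1895,-.2137,(135,185,285,255),5,"pics/o1.png")
ov("scene0.npz",.537,.187,-.2137,(255,115,400,210),5,"pics/o2.png")
E
```

```text
(no output)
```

View pics/o1.png

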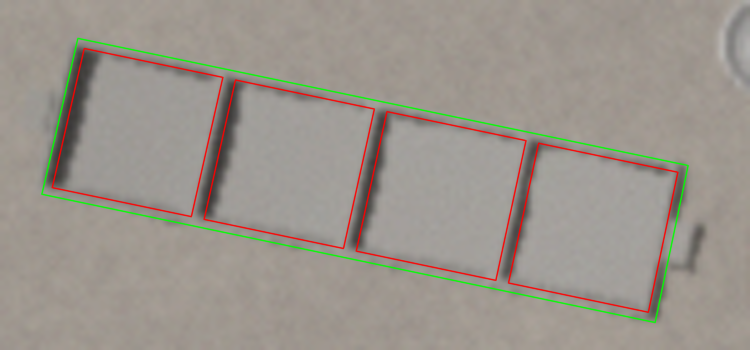

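View pics/o2.png

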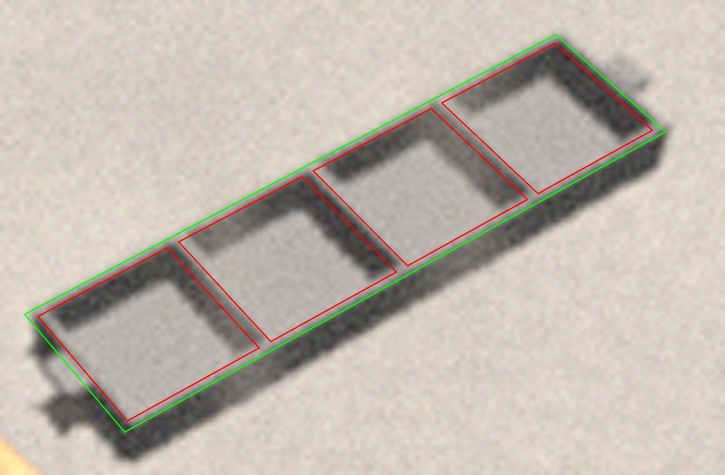

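Both overlays fit the caddy rim and walls. I take the mean of the two cameras: caddy (0.5375, 0.188), yaw −0.214. Turning the tool so the jaws open across the row comes first, starting with the box.

{"api": "step_arm", "payload": {
  "steps": [
    [-1,0,0,0,0,0,-1],
    [-1,0,0,0,0,0,-1],
    [-1,0,0,0,0,0,-1],
    [-1,0,0,0,0,0,-1],
    [-1,0,0,0,0,0,-1],
    [-1,0,0,0,0,0,-1],
    [-1,0,0,0,0,0,-1],
    [-1,0,0,0,0,0,-1],
    [-1,0,0,0,0,0,-0.5],
    [-1,0,0,0,0,0,0]
  ],
  "squeeze": 20
}}

```text
time: 1.1
position: [0.2375, -0.5779, 0.4042]
tool_rot: [1.0, 0.003, -0.0, -0.001]
ft_force: [1.6, 0.4, -0.3]
grip_width: 0.087
```

```bash
cat > g.py <<'E'
import sys,numpy as np
from rig import status
from scipy.spatial.transform import Rotation as Ro
# usage: g.py x y z yaw  -> remaining in units
o=status.get_obs(); R=Ro.from_quat(o['tool_rot']).as_matrix(); 
a=np.arctan2(R[1,0],R[0,0])
print('t',round(o['time'],2),'pos',o['position'].round(4),'jaw',round(a,4),'tilt',np.round(R[:2,2],4),'F',o['ft_force'].round(1),'w',round(o['grip_width'],4))
T=np.array(list(map(float,sys.argv[1:4])))
yaw=float(sys.argv[4])
# error of the grasp point, keeping tilt: target TCP
d=R.T@(T-o['position'])/.025
print('shift units total',d.round(2),'(in current axes); turn units rz',round(-np.degrees(yaw-a)/8,2))
c,s=np.cos(yaw),np.sin(yaw); w=(T-o['position'])/.025
print('shift in target axes',np.round([c*w[0]+s*w[1], s*w[0]-c*w[1], -w[2]],2))
E
python3 g.py .5727 -.0894 .345 .01
```

```text
t 1.1 pos [ 0.2375 -0.5779  0.4042] jaw 0.0056 tilt [-0.0002  0.0012] F [ 1.6  0.4 -0.3] w 0.087
shift units total [ 13.52 -19.46   2.39] (in current axes); turn units rz -0.03
shift in target axes [ 13.6  -19.4    2.37]
```

{"api": "step_arm", "payload": {
  "steps": [
    [-1,0.68,-0.97,0,0,0,0],
    [-1,0.68,-0.97,0,0,0,0],
    [-1,0.68,-0.97,0,0,0,0],
    [-1,0.68,-0.97,0,0,0,0],
    [-1,0.68,-0.97,0,0,0,0],
    [-1,0.68,-0.97,0,0,0,0],
    [-1,0.68,-0.97,0,0,0,0],
    [-1,0.68,-0.97,0,0,0,0],
    [-1,0.68,-0.97,0,0,0,0],
    [-1,0.68,-0.97,0,0,0,0]
  ]
}}

```text
time: 2.1
position: [0.4066, -0.3335, 0.4046]
tool_rot: [1.0, 0.002, -0.0, -0.0]
ft_force: [0.6, 0.5, -0.1]
grip_width: 0.0869
```

{"api": "step_arm", "payload": {
  "steps": [
    [-1,0.68,-0.97,0,0,0,0],
    [-1,0.68,-0.97,0,0,0,0],
    [-1,0.68,-0.97,0,0,0,0],
    [-1,0.68,-0.97,0,0,0,0],
    [-1,0.68,-0.97,0.2,0,0,0],
    [-1,0.68,-0.97,0.4,0,0,0],
    [-1,0.68,-0.97,0.4,0,0,0],
    [-1,0.68,-0.97,0.5,0,0,0],
    [-1,0.68,-0.97,0.5,0,0,0],
    [-1,0.6,-0.73,0.4,0,0,0]
  ]
}}

```text
time: 3.1
position: [0.5732, -0.0955, 0.3438]
tool_rot: [1.0, 0.002, -0.001, -0.0]
ft_force: [0.9, 0.4, 0.5]
grip_width: 0.0873
```

```bash
python3 g.py .5727 -.0894 .275 .01
```

```text
t 3.1 pos [ 0.5732 -0.0955  0.3438] jaw 0.0049 tilt [-0.0011  0.0006] F [0.9 0.4 0.5] w 0.0873
shift units total [-0.01 -0.24  2.75] (in current axes); turn units rz -0.04
shift in target axes [-0.02 -0.24  2.75]
```

{"api": "step_arm", "payload": {
  "steps": [
    [-1,0,-0.24,0.3,0,0,0],
    [-1,0,0,0.5,0,0,0],
    [-1,0,0,0.5,0,0,0],
    [-1,0,0,0.5,0,0,0],
    [-1,0,0,0.5,0,0,0],
    [-1,0,0,0.3,0,0,0],
    [-1,0,0,0.15,0,0,0],
    [-1,0,0,0,0,0,0],
    [1,0,0,0,0,0,0],
    [1,0,0,0,0,0,0]
  ]
}}

```text
time: 4.1
position: [0.5729, -0.0912, 0.2766]
tool_rot: [1.0, 0.003, 0.001, 0.0]
ft_force: [-0.8, -0.1, 0.1]
grip_width: 0.0775
```

{"api": "step_arm", "payload": {
  "steps": [
    [1,0,0,0,0,0,0],
    [1,0,0,0,0,0,0],
    [1,0,0,0,0,0,0],
    [1,0,0,0,0,0,0],
    [1,0,0,0,0,0,0],
    [1,0,0,0,0,0,0],
    [1,0,0,-0.2,0,0,0],
    [1,0,0,-0.5,0,0,0],
    [1,0,0,-0.8,0,0,0],
    [1,0,0,-0.9,0,0,0]
  ]
}}

```text
time: 5.1
position: [0.5725, -0.0911, 0.3369]
tool_rot: [1.0, 0.003, -0.001, -0.0]
ft_force: [0.5, -0.2, -1.4]
grip_width: 0.0362
```

```bash
python3 g.py .5146 .0824 .335 -.2137
python3 - <<'E'
from rig import eyes
import cv2
p,d=eyes.camera("scene");cv2.imwrite("pics/s1.png",cv2.resize(p[60:360,60:420,::-1],None,fx=2,fy=2))
E
```

```text
t 5.1 pos [ 0.5725 -0.0911  0.3369] jaw 0.0058 tilt [-0.0011  0.0004] F [ 0.5 -0.2 -1.4] w 0.0362
shift units total [-2.27 -6.95  0.08] (in current axes); turn units rz 1.57
shift in target axes [-3.73 -6.29  0.07]
```

View pics/s1.png

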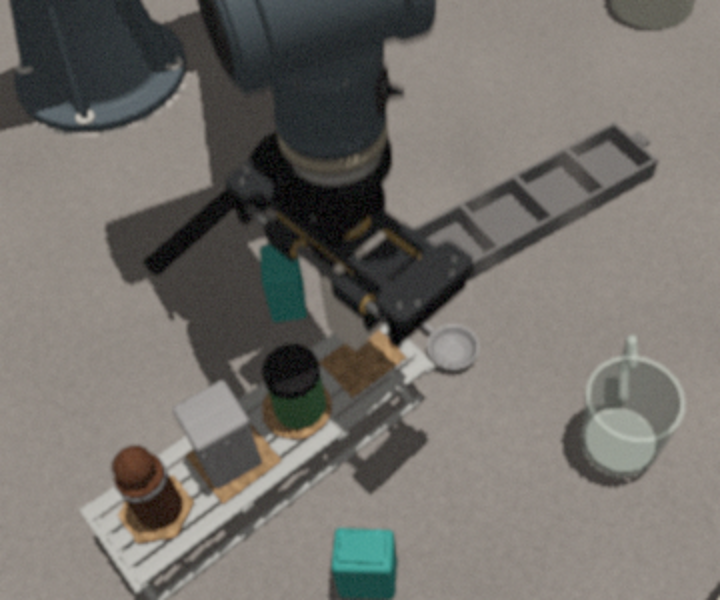

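The box is held (opening 36.2 mm) and clear of its bare coaster near (355,365). The other three are undisturbed.

{"api": "step_arm", "payload": {
  "steps": [
    [1,0,0,0,0,0,0.8],
    [1,0,0,0,0,0,0.77],
    [1,-0.2,-0.4,0,0,0,0],
    [1,-0.5,-0.8,0,0,0,0],
    [1,-0.6,-1,0,0,0,0],
    [1,-0.6,-1,0,0,0,0],
    [1,-0.6,-1,0,0,0,0],
    [1,-0.6,-1,0,0,0,0],
    [1,-0.5,-0.8,0,0,0,0],
    [1,-0.13,-0.29,0,0,0,0]
  ]
}}

```text
time: 6.15
position: [0.5131, 0.0847, 0.3359]
tool_rot: [0.995, -0.104, -0.001, -0.0]
ft_force: [0.2, 0.1, -1.8]
grip_width: 0.036
```

```bash
python3 g.py .5146 .0824 .216 -.2137
```

```text
t 6.15 pos [0.5131 0.0847 0.3359] jaw -0.2086 tilt [-0.0022  0.0006] F [ 0.2  0.1 -1.8] w 0.036
shift units total [0.09 0.08 4.8 ] (in current axes); turn units rz 0.04
shift in target axes [0.08 0.08 4.8 ]
```

{"api": "step_arm", "payload": {
  "steps": [
    [1,0.06,0.04,0.3,0,0,0],
    [1,0,0,0.6,0,0,0],
    [1,0,0,0.7,0,0,0],
    [1,0,0,0.7,0,0,0],
    [1,0,0,0.7,0,0,0],
    [1,0,0,0.7,0,0,0],
    [1,0,0,0.4,0,0,0],
    [1,0,0,0.2,0,0,0],
    [1,0,0,0.1,0,0,0],
    [1,0,0,0.1,0,0,0]
  ]
}}

```text
time: 7.15
position: [0.5165, 0.0808, 0.2237]
tool_rot: [0.994, -0.107, 0.001, -0.0]
ft_force: [0.1, 0.1, -1.7]
grip_width: 0.036
```

```bash
python3 g.py .5146 .0824 .216 -.2137
python3 - <<'E'
from rig import eyes
import cv2
p,d=eyes.camera("scene");cv2.imwrite("pics/s2.png",cv2.resize(p[80:260,220:420,::-1],None,fx=3,fy=3))
E
```

```text
t 7.15 pos [0.5165 0.0808 0.2237] jaw -0.2135 tilt [ 0.0012 -0.0001] F [ 0.1  0.1 -1.7] w 0.036
shift units total [-0.09 -0.05  0.31] (in current axes); turn units rz 0.0
shift in target axes [-0.09 -0.05  0.31]
```

View pics/s2.png

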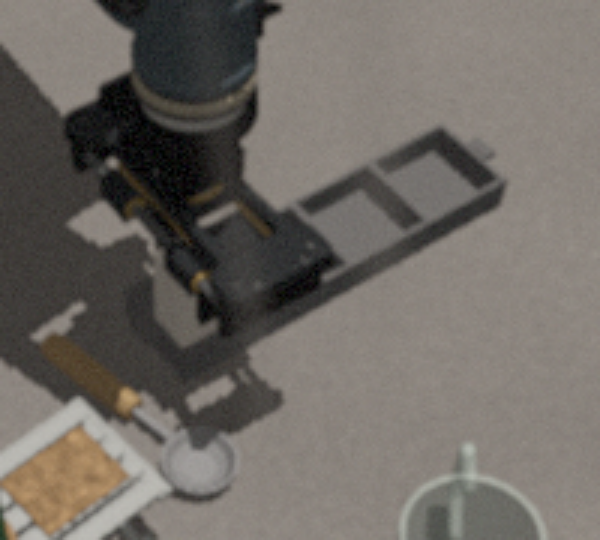

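The box's base is inside the rightmost bay (near (185,350)), with the wrist force unchanged, so I finish lowering, release and rise.

{"api": "step_arm", "payload": {
  "steps": [
    [1,-0.06,-0.04,0.1,0,0,0],
    [1,0,0,0.1,0,0,0],
    [1,0,0,0.1,0,0,0],
    [1,0,0,0,0,0,0],
    [1,0,0,0,0,0,0],
    [-1,0,0,0,0,0,0],
    [-1,0,0,0,0,0,0],
    [-1,0,0,0,0,0,0],
    [-1,0,0,0,0,0,0],
    [-1,0,0,0,0,0,0]
  ]
}}

```text
time: 8.2
position: [0.5149, 0.0823, 0.216]
tool_rot: [0.994, -0.106, 0.0, -0.0]
ft_force: [0.4, 0.6, 0.3]
grip_width: 0.0682
```

```bash
python3 g.py .566 -.1624 .36 -.1
```

```text
t 8.2 pos [0.5149 0.0823 0.216 ] jaw -0.2134 tilt [ 0.0001 -0.    ] F [0.4 0.6 0.3] w 0.0682
shift units total [ 4.07  9.13 -5.76] (in current axes); turn units rz -0.81
shift in target axes [ 3.01  9.54 -5.76]
```

{"api": "step_arm", "payload": {
  "steps": [
    [-1,0,0,0,0,0,0],
    [-1,0,0,0,0,0,0],
    [-1,0,0,-0.3,0,0,0],
    [-1,0,0,-0.8,0,0,0],
    [-1,0,0,-1,0,0,0],
    [-1,0,0,-1,0,0,0],
    [-1,0,0,-1,0,0,0],
    [-1,0,0,-1,0,0,0],
    [-1,0,0,-0.66,0,0,0],
    [-1,0,0,0,0,0,-0.81]
  ]
}}

```text
time: 9.2
position: [0.5155, 0.0823, 0.3632]
tool_rot: [0.999, -0.049, 0.003, 0.0]
ft_force: [0.2, 0.2, 0.8]
grip_width: 0.0868
```

{"api": "step_arm", "payload": {
  "steps": [
    [-1,0.3,0.95,0,0,0,0],
    [-1,0.3,0.95,0,0,0,0],
    [-1,0.3,0.95,0,0,0,0],
    [-1,0.3,0.95,0,0,0,0],
    [-1,0.3,0.95,0,0,0,0],
    [-1,0.3,0.95,0,0,0,0],
    [-1,0.3,0.95,0,0,0,0],
    [-1,0.3,0.95,0,0,0,0],
    [-1,0.3,0.95,0,0,0,0],
    [-1,0.3,0.95,0,0,0,0]
  ]
}}

```text
time: 10.2
position: [0.5656, -0.1624, 0.3605]
tool_rot: [0.999, -0.05, 0.0, -0.0]
ft_force: [-0.4, 0.4, 0.4]
grip_width: 0.087
```

```bash
python3 g.py .566 -.1624 .275 -.1
python3 - <<'E'
from rig import eyes
import cv2,numpy as np
for n in("scene","top"):
    p,d=eyes.camera(n);np.savez(f"{n}1.npz",p=p,d=d,**eyes.camera_info(n))
    c=p[80:260,220:420] if n=="scene" else p[180:260,130:290]
    cv2.imwrite(f"pics/{n}3.png",cv2.resize(c[:,:,::-1],None,fx=3,fy=3))
E
```

```text
t 10.2 pos [ 0.5656 -0.1624  0.3605] jaw -0.1004 tilt [0.0001 0.    ] F [-0.4  0.4  0.4] w 0.087
shift units total [ 0.02 -0.    3.42] (in current axes); turn units rz -0.0
shift in target axes [ 0.02 -0.    3.42]
```

View pics/scene3.png

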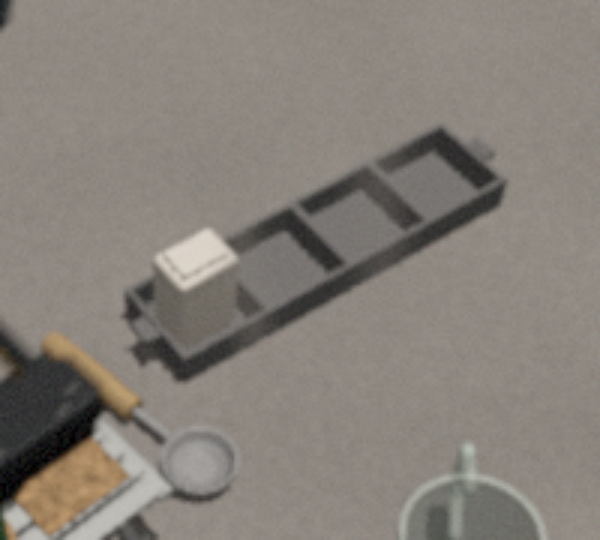

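View pics/top3.png

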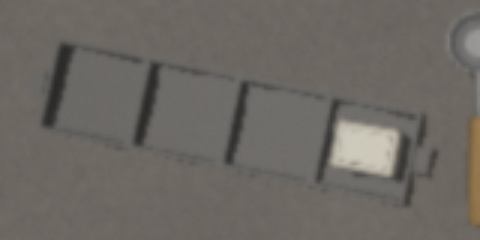

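The box stands upright in the rightmost bay (scene crop (197,290), top crop (365,148)). Next, the jar.

{"api": "step_arm", "payload": {
  "steps": [
    [-1,0,0,0.3,0,0,0],
    [-1,0,0,0.7,0,0,0],
    [-1,0,0,0.7,0,0,0],
    [-1,0,0,0.7,0,0,0],
    [-1,0,0,0.6,0,0,0],
    [-1,0,0,0.3,0,0,0],
    [-1,0,0,0.12,0,0,0],
    [-1,0,0,0,0,0,0],
    [1,0,0,0,0,0,0],
    [1,0,0,0,0,0,0]
  ]
}}

```text
time: 11.3
position: [0.566, -0.1615, 0.2753]
tool_rot: [0.999, -0.05, 0.001, 0.0]
ft_force: [0.2, -0.7, -0.5]
grip_width: 0.078
```

{"api": "step_arm", "payload": {
  "steps": [
    [1,0,0,0,0,0,0],
    [1,0,0,0,0,0,0],
    [1,0,0,0,0,0,0],
    [1,0,0,0,0,0,0],
    [1,0,0,0,0,0,0],
    [1,0,0,-0.2,0,0,0],
    [1,0,0,-0.5,0,0,0],
    [1,0,0,-0.8,0,0,0],
    [1,0,0,-0.7,0,0,0],
    [1,0,0,-0.2,0,0,0.82]
  ]
}}

```text
time: 12.3
position: [0.5663, -0.1617, 0.3374]
tool_rot: [0.994, -0.109, 0.002, 0.001]
ft_force: [0.3, -1.0, -2.0]
grip_width: 0.0457
```

```bash
python3 g.py .5299 .1528 .335 -.2137
```

```text
t 12.3 pos [ 0.5663 -0.1617  0.3374] jaw -0.2174 tilt [ 0.004 -0.002] F [ 0.3 -1.  -2. ] w 0.0457
shift units total [ -4.13 -11.97   0.06] (in current axes); turn units rz -0.03
shift in target axes [ -4.09 -11.99   0.1 ]
```

{"api": "step_arm", "payload": {
  "steps": [
    [1,-0.14,-0.4,0,0,0,0],
    [1,-0.27,-0.8,0,0,0,0],
    [1,-0.34,-1,0,0,0,0],
    [1,-0.34,-1,0,0,0,0],
    [1,-0.34,-1,0,0,0,0],
    [1,-0.34,-1,0,0,0,0],
    [1,-0.34,-1,0,0,0,0],
    [1,-0.34,-1,0,0,0,0],
    [1,-0.34,-1,0,0,0,0],
    [1,-0.34,-1,0,0,0,0]
  ]
}}

```text
time: 13.3
position: [0.5373, 0.0816, 0.3343]
tool_rot: [0.994, -0.106, -0.001, -0.0]
ft_force: [1.2, 0.1, -1.2]
grip_width: 0.0459
```

{"api": "step_arm", "payload": {
  "steps": [
    [1,-0.34,-1,0,0,0,0],
    [1,-0.34,-1,0,0,0,0],
    [1,-0.2,-0.6,0,0,0,0],
    [1,-0.08,-0.19,0,0,0,0],
    [1,0,0,0,0,0,0],
    [1,0,0,0.3,0,0,0],
    [1,0,0,0.6,0,0,0],
    [1,0,0,0.6,0,0,0],
    [1,0,0,0.6,0,0,0],
    [1,0,0,0.4,0,0,0]
  ]
}}

```text
time: 14.3
position: [0.5297, 0.1519, 0.2705]
tool_rot: [0.994, -0.108, -0.001, 0.0]
ft_force: [-0.3, -0.5, -1.8]
grip_width: 0.0461
```

```bash
python3 g.py .5299 .1528 .216 -.2137
```

```text
t 14.3 pos [0.5297 0.1519 0.2705] jaw -0.2163 tilt [-0.0019 -0.0004] F [-0.3 -0.5 -1.8] w 0.0461
shift units total [ 0.01 -0.04  2.18] (in current axes); turn units rz -0.02
shift in target axes [ 0.   -0.04  2.18]
```

{"api": "step_arm", "payload": {
  "steps": [
    [1,0,0,0.5,0,0,0],
    [1,0,0,0.5,0,0,0],
    [1,0,0,0.4,0,0,0],
    [1,0,0,0.3,0,0,0],
    [1,0,0,0.2,0,0,0],
    [1,0,0,0.1,0,0,0],
    [1,0,0,0.1,0,0,0],
    [1,0,0,0.08,0,0,0],
    [1,0,0,0,0,0,0],
    [1,0,0,0,0,0,0]
  ]
}}

```text
time: 15.3
position: [0.5298, 0.1532, 0.2177]
tool_rot: [0.994, -0.107, 0.0, -0.0]
ft_force: [-1.0, 0.9, -2.2]
grip_width: 0.0459
```

```bash
python3 g.py .5299 .1528 .216 -.2137
```

```text
t 15.3 pos [0.5298 0.1532 0.2177] jaw -0.2148 tilt [0.0004 0.0001] F [-1.   0.9 -2.2] w 0.0459
shift units total [0.01 0.01 0.07] (in current axes); turn units rz -0.01
shift in target axes [0.01 0.01 0.07]
```

{"api": "step_arm", "payload": {
  "steps": [
    [1,0,0,0.07,0,0,0],
    [1,0,0,0,0,0,0],
    [-1,0,0,0,0,0,0],
    [-1,0,0,0,0,0,0],
    [-1,0,0,0,0,0,0],
    [-1,0,0,0,0,0,0],
    [-1,0,0,0,0,0,0],
    [-1,0,0,0,0,0,0],
    [-1,0,0,-0.3,0,0,0],
    [-1,0,0,-0.6,0,0,0]
  ]
}}

```text
time: 16.3
position: [0.5292, 0.1531, 0.2379]
tool_rot: [0.994, -0.107, -0.001, 0.0]
ft_force: [-0.2, -0.1, 0.1]
grip_width: 0.0868
```

{"api": "step_arm", "payload": {
  "steps": [
    [-1,0,0,-1,0,0,0],
    [-1,0,0,-1,0,0,0],
    [-1,0,0,-1,0,0,0],
    [-1,0,0,-1,0,0,0],
    [-1,0,0,-0.8,0,0,0],
    [-1,0,0.5,-0.1,0,0,0],
    [-1,0,1,0,0,0,0],
    [-1,0,1,0,0,0,0],
    [-1,0,1,0,0,0,0],
    [-1,0,1,0,0,0,0]
  ]
}}

```text
time: 17.3
position: [0.5046, 0.0418, 0.36]
tool_rot: [0.994, -0.107, -0.001, 0.0]
ft_force: [0.2, -1.0, -0.1]
grip_width: 0.087
```

```bash
python3 g.py .5586 -.2359 .36 -.21
```

```text
t 17.3 pos [0.5046 0.0418 0.36  ] jaw -0.2147 tilt [-0.002  -0.0001] F [ 0.2 -1.  -0.1] w 0.087
shift units total [ 4.48 10.39 -0.  ] (in current axes); turn units rz -0.03
shift in target axes [ 4.43 10.41 -0.  ]
```

{"api": "step_arm", "payload": {
  "steps": [
    [-1,0.45,1,0,0,0,0],
    [-1,0.45,1,0,0,0,0],
    [-1,0.45,1,0,0,0,0],
    [-1,0.45,1,0,0,0,0],
    [-1,0.45,1,0,0,0,0],
    [-1,0.45,1,0,0,0,0],
    [-1,0.45,1,0,0,0,0],
    [-1,0.45,1,0,0,0,0],
    [-1,0.45,1,0,0,0,0],
    [-1,0.4,1,0,0,0,0]
  ]
}}

```text
time: 18.3
position: [0.5603, -0.2264, 0.3596]
tool_rot: [0.994, -0.107, -0.001, -0.0]
ft_force: [0.7, -0.2, 0.0]
grip_width: 0.087
```

```bash
python3 g.py .5586 -.2359 .275 -.21
python3 - <<'E'
from rig import eyes
import cv2,numpy as np
for n in("scene","top"):
    p,d=eyes.camera(n);np.savez(f"{n}2.npz",p=p,d=d,**eyes.camera_info(n))
    c=p[90:380,60:420] if n=="scene" else p[180:260,130:290]
    cv2.imwrite(f"pics/{n}4.png",cv2.resize(c[:,:,::-1],None,fx=2,fy=2))
E
```

```text
t 18.3 pos [ 0.5603 -0.2264  0.3596] jaw -0.2153 tilt [-0.002   0.0009] F [ 0.7 -0.2  0. ] w 0.087
shift units total [0.02 0.39 3.38] (in current axes); turn units rz -0.04
shift in target axes [0.01 0.39 3.39]
```

View pics/scene4.png

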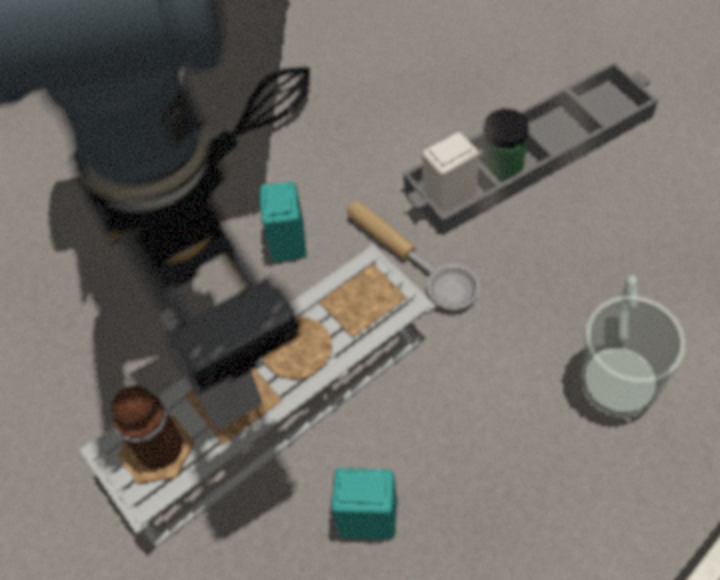

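View pics/top4.png

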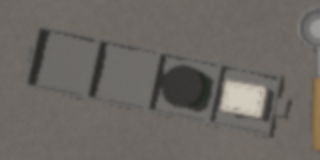

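The jar is upright in its bay (scene crop (507,145), top crop (185,87)). Next, the tin, gripped slightly higher so the gripper body stays above the mill's knob.

{"api": "step_arm", "payload": {
  "steps": [
    [-1,0,0.3,0,0,0,0],
    [-1,0,0.08,0.3,0,0,0],
    [-1,0,0,0.7,0,0,0],
    [-1,0,0,0.7,0,0,0],
    [-1,0,0,0.7,0,0,0],
    [-1,0,0,0.5,0,0,0],
    [-1,0,0,0.2,0,0,0],
    [-1,0,0,0.08,0,0,0],
    [-1,0,0,0,0,0,0],
    [-1,0,0,0,0,0,0]
  ]
}}

```text
time: 19.4
position: [0.5594, -0.2341, 0.2819]
tool_rot: [0.994, -0.107, 0.001, 0.0]
ft_force: [0.6, -0.1, -0.3]
grip_width: 0.0869
```

```bash
python3 g.py .5586 -.2359 .280 -.21
```

```text
t 19.4 pos [ 0.5594 -0.2341  0.2819] jaw -0.2146 tilt [ 0.0012 -0.0008] F [ 0.6 -0.1 -0.3] w 0.0869
shift units total [-0.02  0.08  0.08] (in current axes); turn units rz -0.03
shift in target axes [-0.02  0.08  0.08]
```

{"api": "step_arm", "payload": {
  "steps": [
    [-1,0,0.08,0.06,0,0,0],
    [1,0,0,0,0,0,0],
    [1,0,0,0,0,0,0],
    [1,0,0,0,0,0,0],
    [1,0,0,0,0,0,0],
    [1,0,0,0,0,0,0],
    [1,0,0,0,0,0,0],
    [1,0,0,0,0,0,0],
    [1,0,0,-0.2,0,0,0],
    [1,0,0,-0.5,0,0,0]
  ]
}}

```text
time: 20.4
position: [0.5581, -0.2356, 0.2965]
tool_rot: [0.994, -0.107, -0.002, -0.001]
ft_force: [-0.1, 0.0, -1.1]
grip_width: 0.0453
```

{"api": "step_arm", "payload": {
  "steps": [
    [1,0,0,-0.8,0,0,0],
    [1,0,0,-0.8,0,0,0],
    [1,0,0,-0.3,0,0,0],
    [1,-0.1,-0.5,0,0,0,0],
    [1,-0.3,-1,0,0,0,0],
    [1,-0.3,-1,0,0,0,0],
    [1,-0.3,-1,0,0,0,0],
    [1,-0.3,-1,0,0,0,0],
    [1,-0.3,-1,0,0,0,0],
    [1,-0.3,-1,0,0,0,0]
  ]
}}

```text
time: 21.4
position: [0.546, -0.065, 0.3438]
tool_rot: [0.994, -0.107, -0.001, -0.001]
ft_force: [-0.6, -0.5, -1.8]
grip_width: 0.0451
```

```bash
python3 g.py .5451 .2232 .34 -.2137
```

```text
t 21.4 pos [ 0.546  -0.065   0.3438] jaw -0.2146 tilt [-0.0025  0.0013] F [-0.6 -0.5 -1.8] w 0.0451
shift units total [ -2.49 -11.26   0.17] (in current axes); turn units rz -0.01
shift in target axes [ -2.48 -11.26   0.15]
```

{"api": "step_arm", "payload": {
  "steps": [
    [1,-0.22,-1,0,0,0,0],
    [1,-0.22,-1,0,0,0,0],
    [1,-0.22,-1,0,0,0,0],
    [1,-0.22,-1,0,0,0,0],
    [1,-0.22,-1,0,0,0,0],
    [1,-0.22,-1,0,0,0,0],
    [1,-0.22,-1,0,0,0,0],
    [1,-0.22,-1,0,0,0,0],
    [1,-0.22,-1,0,0,0,0],
    [1,-0.2,-0.9,0,0,0,0]
  ]
}}

```text
time: 22.4
position: [0.5451, 0.1882, 0.3437]
tool_rot: [0.994, -0.107, -0.001, 0.0]
ft_force: [0.3, 0.4, -1.9]
grip_width: 0.0454
```

```bash
python3 g.py .5451 .2232 .221 -.2137
```

```text
t 22.4 pos [0.5451 0.1882 0.3437] jaw -0.2141 tilt [-0.0029  0.    ] F [ 0.3  0.4 -1.9] w 0.0454
shift units total [-0.28 -1.37  4.91] (in current axes); turn units rz -0.0
shift in target axes [-0.3  -1.37  4.91]
```

{"api": "step_arm", "payload": {
  "steps": [
    [1,-0.2,-0.8,0,0,0,0],
    [1,-0.08,-0.4,0,0,0,0],
    [1,0,-0.1,0,0,0,0],
    [1,0,0,0,0,0,0],
    [1,0,0,0.3,0,0,0],
    [1,0,0,0.7,0,0,0],
    [1,0,0,0.8,0,0,0],
    [1,0,0,0.8,0,0,0],
    [1,0,0,0.5,0,0,0],
    [1,0,0,0.2,0,0,0]
  ]
}}

```text
time: 23.4
position: [0.5462, 0.2187, 0.2606]
tool_rot: [0.994, -0.108, -0.001, 0.001]
ft_force: [0.0, 0.4, -1.1]
grip_width: 0.0453
```

```bash
python3 g.py .5451 .2232 .221 -.2137
```

```text
t 23.4 pos [0.5462 0.2187 0.2606] jaw -0.216 tilt [-0.0031 -0.0007] F [ 0.   0.4 -1.1] w 0.0453
shift units total [-0.08 -0.17  1.58] (in current axes); turn units rz -0.02
shift in target axes [-0.08 -0.17  1.58]
```

{"api": "step_arm", "payload": {
  "steps": [
    [1,-0.06,-0.15,0,0,0,0],
    [1,0,0,0.4,0,0,0],
    [1,0,0,0.4,0,0,0],
    [1,0,0,0.3,0,0,0],
    [1,0,0,0.2,0,0,0],
    [1,0,0,0.1,0,0,0],
    [1,0,0,0.1,0,0,0],
    [1,0,0,0,0,0,0],
    [1,0,0,0,0,0,0],
    [1,0,0,0,0,0,0]
  ]
}}

```text
time: 24.4
position: [0.546, 0.2236, 0.2251]
tool_rot: [0.994, -0.107, 0.0, -0.0]
ft_force: [-0.4, 0.2, -1.9]
grip_width: 0.0454
```

```bash
python3 g.py .5451 .2232 .221 -.2137
```

```text
t 24.4 pos [0.546  0.2236 0.2251] jaw -0.2148 tilt [0.0006 0.0001] F [-0.4  0.2 -1.9] w 0.0454
shift units total [-0.03  0.02  0.16] (in current axes); turn units rz -0.01
shift in target axes [-0.03  0.02  0.16]
```

{"api": "step_arm", "payload": {
  "steps": [
    [1,0,0,0.08,0,0,0],
    [1,0,0,0.08,0,0,0],
    [1,0,0,0,0,0,0],
    [-1,0,0,0,0,0,0],
    [-1,0,0,0,0,0,0],
    [-1,0,0,0,0,0,0],
    [-1,0,0,0,0,0,0],
    [-1,0,0,0,0,0,0],
    [-1,0,0,0,0,0,0],
    [-1,0,0,-0.3,0,0,0]
  ]
}}

```text
time: 25.4
position: [0.5454, 0.2235, 0.2277]
tool_rot: [0.994, -0.107, -0.001, 0.0]
ft_force: [0.2, -1.0, 0.7]
grip_width: 0.0852
```

{"api": "step_arm", "payload": {
  "steps": [
    [-1,0,0,-0.8,0,0,0],
    [-1,0,0,-1,0,0,0],
    [-1,0,0,-1,0,0,0],
    [-1,0,0,-1,0,0,0],
    [-1,0,0,-1,0,0,0],
    [-1,0,0,-0.5,0,0,0],
    [-1,0,0.4,-0.1,0,0,0],
    [-1,0,0.8,0,0,0,0],
    [-1,0,1,0,0,0,0],
    [-1,0,1,0,0,0,0]
  ]
}}

```text
time: 26.4
position: [0.5278, 0.1442, 0.362]
tool_rot: [0.994, -0.107, -0.001, 0.0]
ft_force: [-0.7, 0.8, 0.4]
grip_width: 0.0872
```

```bash
python3 g.py .5528 -.3026 .365 -.2137
python3 - <<'E'
from rig import eyes
import cv2,numpy as np
for n in("scene",):
    p,d=eyes.camera(n)
    c=p[90:380,60:420]
    cv2.imwrite(f"pics/{n}5.png",cv2.resize(c[:,:,::-1],None,fx=2,fy=2))
E
```

```text
t 26.4 pos [0.5278 0.1442 0.362 ] jaw -0.2141 tilt [-0.0029 -0.0005] F [-0.7  0.8  0.4] w 0.0872
shift units total [ 4.78 17.25 -0.11] (in current axes); turn units rz -0.0
shift in target axes [ 4.77 17.25 -0.12]
```

View pics/scene5.png

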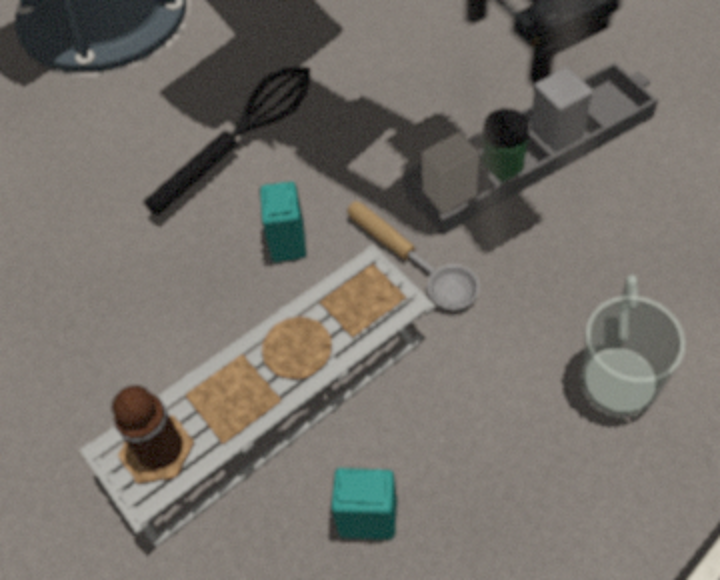

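The tin is upright in the third bay (crop (562,110)). Only the mill (140,420) remains, and the leftmost bay (612,100) is free.

{"api": "step_arm", "payload": {
  "steps": [
    [-1,0.28,1,0,0,0,0],
    [-1,0.28,1,0,0,0,0],
    [-1,0.28,1,0,0,0,0],
    [-1,0.28,1,0,0,0,0],
    [-1,0.28,1,0,0,0,0],
    [-1,0.28,1,0,0,0,0],
    [-1,0.28,1,0,0,0,0],
    [-1,0.28,1,0,0,0,0],
    [-1,0.28,1,0,0,0,0],
    [-1,0.28,1,0,0,0,0]
  ]
}}

```text
time: 27.45
position: [0.5431, -0.115, 0.362]
tool_rot: [0.994, -0.107, -0.001, -0.0]
ft_force: [0.6, -0.2, 0.2]
grip_width: 0.0868
```

{"api": "step_arm", "payload": {
  "steps": [
    [-1,0.28,1,0,0,0,0],
    [-1,0.28,1,0,0,0,0],
    [-1,0.28,1,0,0,0,0],
    [-1,0.28,1,0,0,0,0],
    [-1,0.28,1,0,0,0,0],
    [-1,0.28,1,0,0,0,0],
    [-1,0.2,0.7,0,0,0,0],
    [-1,0.06,0.3,0,0,0,0],
    [-1,0,0,0,0,0,0],
    [-1,0,0,0,0,0,0]
  ]
}}

```text
time: 28.45
position: [0.5537, -0.2942, 0.3628]
tool_rot: [0.994, -0.107, -0.001, -0.001]
ft_force: [-0.5, 0.3, 0.5]
grip_width: 0.0874
```

```bash
python3 g.py .5528 -.3026 .277 -.2137
```

```text
t 28.45 pos [ 0.5537 -0.2942  0.3628] jaw -0.2145 tilt [-0.0011  0.0015] F [-0.5  0.3  0.5] w 0.0874
shift units total [0.04 0.34 3.43] (in current axes); turn units rz -0.01
shift in target axes [0.04 0.34 3.43]
```

{"api": "step_arm", "payload": {
  "steps": [
    [-1,0.04,0.34,0,0,0,0],
    [-1,0,0,0.3,0,0,0],
    [-1,0,0,0.7,0,0,0],
    [-1,0,0,0.7,0,0,0],
    [-1,0,0,0.7,0,0,0],
    [-1,0,0,0.6,0,0,0],
    [-1,0,0,0.3,0,0,0],
    [-1,0,0,0.12,0,0,0],
    [-1,0,0,0,0,0,0],
    [1,0,0,0,0,0,0]
  ]
}}

```text
time: 29.45
position: [0.5534, -0.3038, 0.2784]
tool_rot: [0.994, -0.107, 0.001, 0.0]
ft_force: [-0.1, 1.1, 0.2]
grip_width: 0.0844
```

{"api": "step_arm", "payload": {
  "steps": [
    [1,0,0,0,0,0,0],
    [1,0,0,0,0,0,0],
    [1,0,0,0,0,0,0],
    [1,0,0,0,0,0,0],
    [1,0,0,0,0,0,0],
    [1,0,0,0,0,0,0],
    [1,0,0,0,0,0,0],
    [1,0,0,0,0,0,0],
    [1,0,0,-0.2,0,0,0],
    [1,0,0,-0.5,0,0,0]
  ]
}}

```text
time: 30.45
position: [0.5527, -0.3033, 0.2945]
tool_rot: [0.994, -0.107, -0.001, -0.001]
ft_force: [-0.2, 0.2, -0.6]
grip_width: 0.0375
```

{"api": "step_arm", "payload": {
  "steps": [
    [1,0,0,-0.8,0,0,0],
    [1,0,0,-0.8,0,0,0],
    [1,0,0,-0.3,0,0,0],
    [1,-0.1,-0.4,0,0,0,0],
    [1,-0.25,-0.8,0,0,0,0],
    [1,-0.3,-1,0,0,0,0],
    [1,-0.3,-1,0,0,0,0],
    [1,-0.3,-1,0,0,0,0],
    [1,-0.3,-1,0,0,0,0],
    [1,-0.3,-1,0,0,0,0]
  ]
}}

```text
time: 31.45
position: [0.5396, -0.1392, 0.3415]
tool_rot: [0.994, -0.107, -0.002, -0.001]
ft_force: [0.1, 0.2, -0.4]
grip_width: 0.0376
```

```bash
python3 g.py .5604 .2936 .34 -.2137
```

```text
t 31.45 pos [ 0.5396 -0.1392  0.3415] jaw -0.214 tilt [-0.0035  0.0023] F [ 0.1  0.2 -0.4] w 0.0376
shift units total [ -2.87 -17.09   0.09] (in current axes); turn units rz -0.0
shift in target axes [ -2.86 -17.1    0.06]
```

{"api": "step_arm", "payload": {
  "steps": [
    [1,-0.17,-1,0,0,0,0],
    [1,-0.17,-1,0,0,0,0],
    [1,-0.17,-1,0,0,0,0],
    [1,-0.17,-1,0,0,0,0],
    [1,-0.17,-1,0,0,0,0],
    [1,-0.17,-1,0,0,0,0],
    [1,-0.17,-1,0,0,0,0],
    [1,-0.17,-1,0,0,0,0],
    [1,-0.17,-1,0,0,0,0],
    [1,-0.17,-1,0,0,0,0]
  ]
}}

```text
time: 32.45
position: [0.5507, 0.1134, 0.3414]
tool_rot: [0.994, -0.107, -0.002, 0.0]
ft_force: [0.3, 0.1, -2.2]
grip_width: 0.0377
```

{"api": "step_arm", "payload": {
  "steps": [
    [1,-0.17,-1,0,0,0,0],
    [1,-0.17,-1,0,0,0,0],
    [1,-0.17,-1,0,0,0,0],
    [1,-0.17,-1,0,0,0,0],
    [1,-0.17,-1,0,0,0,0],
    [1,-0.15,-0.9,0,0,0,0],
    [1,-0.1,-0.6,0,0,0,0],
    [1,-0.05,-0.3,0,0,0,0],
    [1,0,0,0,0,0,0],
    [1,0,0,0,0,0,0]
  ]
}}

```text
time: 33.45
position: [0.5605, 0.2828, 0.3424]
tool_rot: [0.994, -0.107, -0.001, 0.0]
ft_force: [0.3, 0.3, -0.9]
grip_width: 0.0374
```

```bash
python3 g.py .5604 .2936 .218 -.2137
```

```text
t 33.45 pos [0.5605 0.2828 0.3424] jaw -0.2149 tilt [-0.0011 -0.0008] F [ 0.3  0.3 -0.9] w 0.0374
shift units total [-0.09 -0.43  4.98] (in current axes); turn units rz -0.01
shift in target axes [-0.1  -0.42  4.98]
```

{"api": "step_arm", "payload": {
  "steps": [
    [1,-0.1,-0.42,0,0,0,0],
    [1,0,0,0.3,0,0,0],
    [1,0,0,0.7,0,0,0],
    [1,0,0,0.8,0,0,0],
    [1,0,0,0.8,0,0,0],
    [1,0,0,0.8,0,0,0],
    [1,0,0,0.5,0,0,0],
    [1,0,0,0.4,0,0,0],
    [1,0,0,0.2,0,0,0],
    [1,0,0,0.1,0,0,0]
  ]
}}

```text
time: 34.45
position: [0.5609, 0.294, 0.2275]
tool_rot: [0.994, -0.107, 0.0, -0.0]
ft_force: [-0.5, -0.2, -0.4]
grip_width: 0.0377
```

```bash
python3 g.py .5604 .2936 .218 -.2137
```

```text
t 34.45 pos [0.5609 0.294  0.2275] jaw -0.215 tilt [0.0001 0.    ] F [-0.5 -0.2 -0.4] w 0.0377
shift units total [-0.01  0.02  0.38] (in current axes); turn units rz -0.01
shift in target axes [-0.01  0.02  0.38]
```

{"api": "step_arm", "payload": {
  "steps": [
    [1,0,0,0.1,0,0,0],
    [1,0,0,0.1,0,0,0],
    [1,0,0,0.1,0,0,0],
    [1,0,0,0.05,0,0,0],
    [1,0,0,0,0,0,0],
    [1,0,0,0,0,0,0],
    [1,0,0,0,0,0,0],
    [1,0,0,0,0,0,0],
    [1,0,0,0,0,0,0],
    [1,0,0,0,0,0,0]
  ]
}}

```text
time: 35.45
position: [0.5607, 0.294, 0.219]
tool_rot: [0.994, -0.107, 0.0, -0.0]
ft_force: [0.3, 0.4, 0.2]
grip_width: 0.0373
```

```bash
python3 g.py .5604 .2936 .218 -.2137
```

```text
t 35.45 pos [0.5607 0.294  0.219 ] jaw -0.2148 tilt [0.0001 0.    ] F [0.3 0.4 0.2] w 0.0373
shift units total [-0.01  0.02  0.04] (in current axes); turn units rz -0.01
shift in target axes [-0.01  0.02  0.04]
```

{"api": "step_arm", "payload": {
  "steps": [
    [-1,0,0,0,0,0,0],
    [-1,0,0,0,0,0,0],
    [-1,0,0,0,0,0,0],
    [-1,0,0,0,0,0,0],
    [-1,0,0,0,0,0,0],
    [-1,0,0,0,0,0,0],
    [-1,0,0,-0.3,0,0,0],
    [-1,0,0,-0.7,0,0,0],
    [-1,0,0,-1,0,0,0],
    [-1,0,0,-1,0,0,0]
  ]
}}

```text
time: 36.45
position: [0.5605, 0.294, 0.295]
tool_rot: [0.994, -0.107, -0.0, 0.0]
ft_force: [-0.2, 0.1, 0.0]
grip_width: 0.0866
```

{"api": "step_arm", "payload": {
  "steps": [
    [-1,0,0,-1,0,0,0],
    [-1,0,0,-1,0,0,0],
    [-1,0,0,-1,0,0,0],
    [-1,0,0,-1,0,0,0],
    [-1,0,0.5,-0.2,0,0,0],
    [-1,0,1,0,0,0,0],
    [-1,0,1,0,0,0,0],
    [-1,0,1,0,0,0,0],
    [-1,0,1,0,0,0,0],
    [-1,0,1,0,0,0,0]
  ]
}}

```text
time: 37.45
position: [0.5303, 0.158, 0.3982]
tool_rot: [0.994, -0.107, -0.001, 0.0]
ft_force: [0.2, 0.4, 0.2]
grip_width: 0.0867
```

{"api": "step_arm", "payload": {
  "steps": [
    [-1,0.3,1,0,0,0,0],
    [-1,0.3,1,0,0,0,0],
    [-1,0.3,1,0,0,0,0],
    [-1,0.3,1,0,0,0,0],
    [-1,0.3,1,0,0,0,0],
    [-1,0.3,1,0,0,0,0],
    [-1,0.3,1,0,0,0,0],
    [-1,0.3,1,0,0,0,0],
    [-1,0.3,1,0,0,0,0],
    [-1,0.2,0.6,0,0,0,0]
  ]
}}

```text
time: 38.45
position: [0.5503, -0.0924, 0.3983]
tool_rot: [0.994, -0.108, -0.001, 0.0]
ft_force: [0.2, -0.5, -0.1]
grip_width: 0.0868
```

Run:
```python
from rig import eyes,status
import cv2,numpy as np
for n in("scene","top"):
    p,d=eyes.camera(n);np.savez(f"{n}9.npz",p=p,d=d,**eyes.camera_info(n))
    c=p[80:230,230:420] if n=="scene" else p[180:260,130:290]
    cv2.imwrite(f"pics/{n}9.png",cv2.resize(c[:,:,::-1],None,fx=4,fy=4))
from h import *
from scipy import ndimage
cen=np.array([.5375,.188]);a=-.2137
for f in("top9.npz","scene9.npz"):
    W,p=cloud(f); L=(W[...,:2]-cen)@np.array([[np.cos(a),-np.sin(a)],[np.sin(a),np.cos(a)]])
    for k in(.108,.036,-.036,-.108):
        m=(abs(L[...,0])<.04)&(abs(L[...,1]-k)<.036)&(W[...,2]>.045)
        if m.sum()<20: print(k,'none');continue
        zt=np.percentile(W[m][:,2],95); m&=W[...,2]>zt-.006
        q=L[m]; r=cv2.minAreaRect((q*1000).astype(np.float32))
        print(f,k,'ztop',zt.round(4),'local mm',np.round(r[0],1),np.round(r[1],1))
print(status.get_obs()['time'])
```

```text
top9.npz 0.108 ztop 0.0987 local mm [  2.2 110.3] [25.3 25.5]
top9.npz 0.036 ztop 0.0866 local mm [ 1.5 37.2] [45.5 44.8]
top9.npz -0.036 ztop 0.0751 local mm [  2.1 -35.9] [45.3 43.8]
top9.npz -0.108 ztop 0.0827 local mm [   1.8 -105.3] [45.4 32.7]
scene9.npz 0.108 ztop 0.0991 local mm [ -0.  106.8] [23.1 24.9]
scene9.npz 0.036 ztop 0.0872 local mm [-0.  33.5] [46.1 45.6]
scene9.npz -0.036 ztop 0.0755 local mm [ -0.7 -39.1] [45.6 44.6]
scene9.npz -0.108 ztop 0.0831 local mm [   0.  -108.8] [32.6 44.7]
38.55
```

View pics/scene9.png

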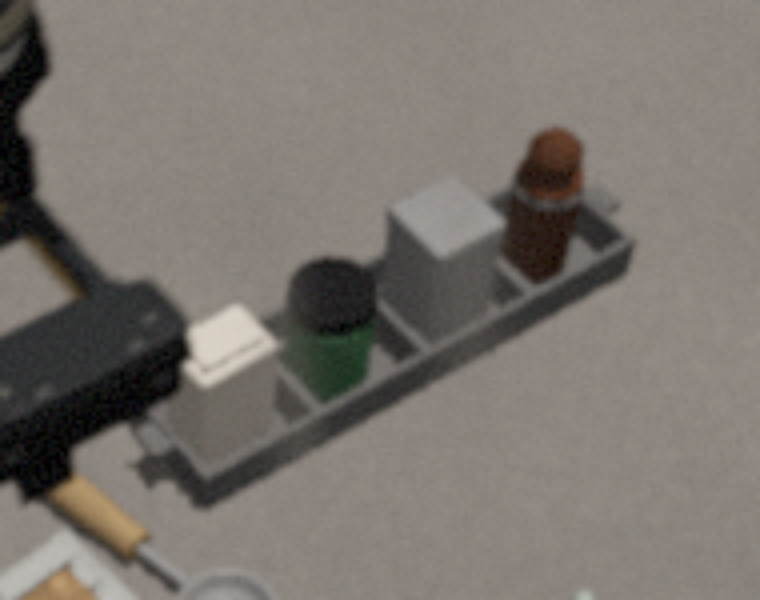

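View pics/top9.png

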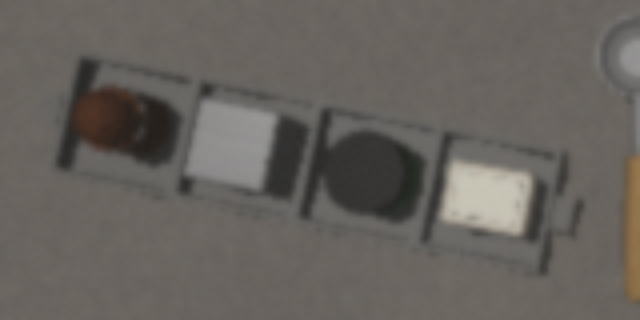

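All four stand upright in their own bays, each about 1–4 mm from its bay centre in either camera. Top heights fit containers resting on the bay floor, and the gripper is clear.

```bash
python3 -c "
from rig import robot
print(robot.hand_in())"
```

```text
the job is handed in; nothing more can be done
None
```

I moved all four containers into the caddy in mirrored order and handed the job in at about 39 s, well inside the 123 s limit. From left to right, the stand held box, jar, tin, mill; the caddy now holds mill, tin, jar, box.

- **Position:** in the last pictures each container is within about 4 mm of its bay centre, against the 16 mm allowed. The two cameras disagree with each other by about 3 mm, as they did from the start.
- **Height and upright:** the tops are at 99, 87, 75 and 83 mm, left to right. These match containers standing on the bay floors, with every depth reading 0–4 mm high, and all four look upright.
- **Contact:** the gripper was open and empty, clear of everything, and the readings showed no unusual force at any point.

None of my checks failed. The hand-in gives no verdict, so I can't confirm the result beyond these measurements.

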